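Catch the kiln lid and lower it shut

ROBOT

A 6-joint arm with a two-finger parallel gripper is mounted at the origin on the work surface. World frame = base frame: x ahead of the robot, y to its left, z up, the work surface at z = 0. Lengths are in m, angles in rad, forces in N, time in s.
With the tool pointing down it reaches from about 0.375 to 0.975 m from the base axis. Payload 3.8 kg.
Tool frame: the origin (TCP) lies at the very end of the fingers, on their centre line; the grasp point (between the pads) lies hold_point_z behind it (hold_point_z is the distance from the TCP to the grasp point, in m); z points along the fingers, y is the line along which they close (so a half turn about z gives the same grasp; the last joint's range is limited). The gripper opens to 88 mm and grips with 3 to 60 N. Pads are 18 mm wide; open, the fingers measure 123 mm over their backs; the gripper's body (75 mm by 187 mm) begins 45 mm behind the grasp point.
Start: joints at [-1.337, 0.264, 1.604, -0, 1.274, -0.037], TCP at [0.181, -0.65, 0.239] pointing down, gripper open.
Joint ranges: [-2.63, 2.63], [-0.94, 2.18], [0.31, 2.57], [-1.31, 4.45], [0, 2.66], [-2.55, 2.55]. Speed limits (rad/s): [2.57, 2.57, 3.14, 3.14, 3.14, 3.14].

INTERFACE

Orientations are given as a unit quaternion [x, y, z, w].
In Python, from bench import get_state, snapshot, job_done, spot_in, hold_point_z gives the robot as it stands.
- The arm moves only by the tool play_rows, never from a script. Its argument "rows" is a list of rows, each an object with "translation": the shift along the tool's x, y, z in cm, a list of three; "rot": the turn, a rotation vector about the tool's x, y, z in degrees, a list of three. A call has 1 to 10 rows; each row shifts and turns the commanded pose from where the row before left it, along the tool's axes as they then stand; what a row does not reach is not made up. A row lasts 1/8 s, in which the tool goes at most 62.5 mm and 10.7 degrees, less where a joint would pass 70% of its speed; a pose out of reach is approached as far as the arm can. A call is refused whole if a number of a shift passes 6.25 or a number of a turn 10.7, either way. A call with a gripper value outside its range is refused whole. "fingers" is the closure in counts, from 0 (fully open) to 255 (shut), set as the call begins (left out, the last holds). The fingers move at their own pace and stop on an object; "squeeze" is the grip in N (left out, the last holds). Time passes only in rows, so rows that do not move let the fingers close. It gives the time, the measured TCP pose, the force, the opening and the grip force at its end, in the units of the state.
- get_state(): the state, without advancing time (a new reading comes with each control period).
- snapshot(name): name is "side" or "top"; returns a dict with "image" (480x640x3 uint8, red, green, blue), "mtx" (3x3 intrinsics, pixels), "R" (3x3) and "t" (3): a world point X has camera coordinates R X + t. Camera axes: x right, y down, z forward; pixel columns grow to the right and rows downward; lengths in m; the calibration is good to about 2 mm. A picture is of the moment at which its call begins. There is no depth.
- job_done(): hands the job in; it is judged then, once.
Trained networks look in a picture, given as the dict that the camera call returned (one of the last four; its "shot" number tells which), for a name from the list of things; names that differ only in an ending like _2 or _b are one class to them, and where a whole thing is asked for, a point or a joint stands for the part that bears it (a point fixed in the world has none). Each returns a list of dicts, best first, with "p" (0 to 1); they miss things now and then, are a little off and sometimes report something else, mostly with a low value. They report only what shows in the picture. A call takes as long as a camera call.
- spot_in(picture, thing): "position" ([x, y, z] in m, in the coordinates of the camera as it stood for that picture, good to about 4 mm: the middle of the surface that is visible of it).
The state is a dict: "time": time; "q": joint angles; "joint_vel": joint speeds; "joint_efforts": joint torques, N m; "tcp_pos": TCP position; "tcp_rot": TCP orientation; "contact_force": force on the tool from outside, world axes, zero at the start; "torque": the same for the moment, N m; "width": finger opening in m; "finger_force": force on a finger pad.
Only numpy, scipy, OpenCV 4.12 (cv2) and the standard library are available. Lean on these libraries where they do the work, as an engineer would, in place of code of your own. Each camera call takes 0.05 s, during which the arm holds its last target. There are 200 camera calls.

TASK

The small test kiln on the bench is loaded and its lid stands open, leaning back. Nudge the lid forward by its bar handle with a finger until it tips, let it come down by itself for a moment, then catch the bar from below on the back of the finger while the lid is still well open and lower it slowly until it is fully shut, with no drop or bang, because the fibre lid cracks. Handle the lid lightly, without gripping it or pressing hard, leave the other things where they are, and take the hand away at the end.

Things in the scene. Friction and masses are not known exactly. Their poses are not given: they have to be found in the camera images.
- kiln: Bench-top test kiln, fixed: a steel case 200 mm deep (own x), 250 mm wide (own y), 92 mm high without the lid. Origin: centre of its underside on the bench. Own -x points out of the front (where the bar handle comes down), +x to the hinge at the rear, z up. A grey control box, 150 x 66 mm and 96 mm high, stands against its -y flank.
- hinge (a point): Middle of the lid's hinge line, on the kiln's upper rear edge, 93 mm above the bench and 100 mm behind the kiln's origin; the line runs along the kiln's y. The lid is a steel-clad slab 200 mm deep, 250 mm wide and 45 mm thick, about 0.9 kg.
- kiln_lid (a joint): Lid angle, rad: 0 shut (flat), 1.57 upright, 1.75 its stop (leaning back). Above about 1.34 (its balance) it sinks back to the stop, below it comes down by itself, slowed by a hinge damper (1.8 N m s/rad): from 1.15 it is at 0.8 after 2.0 to 2.6 s and shut after 3.9 to 5 s, landing at over 0.4 rad/s, too hard for the lid. Moving it by the bar takes 2 to 6 N.
- lid_bar (a point): Centre of the lid's bar handle: a black bar 12 mm thick, 124 mm long, parallel to the hinge, on two 9 mm posts 52 mm either side of this point, standing 38 mm off the lid's front edge (32 mm free between). It circles the hinge line at 239 mm, 0.094 rad above the lid angle; with the lid shut it is 138 mm in front of the kiln's origin, 115.5 mm above the bench.
- block_a_c (a point): an amber cast-glass block, 62 x 62 mm and 58 mm tall, dark foot, ruled lozenges on its sides, standing loose on the bench out in front of the kiln; this point is its centre. A bystander: leave it alone
- block_b_c (a point): a sea-green cast-glass block of the same size, 62 x 62 x 58 mm, standing on the lapping plate at the left; this point is its centre. A bystander: leave it alone
- tile_l_c (a point): an amber glass tile, 70 x 70 x 16 mm, lying on the shelf inside the kiln, its top 28 mm below the rim; this point is its centre. A bystander: leave it alone
- tile_r_c (a point): a green glass tile, 70 x 70 x 16 mm, lying on the shelf inside the kiln, its top 28 mm below the rim; this point is its centre. A bystander: leave it alone
- cup_c (a point): a black plastic cup, 76 mm across, 85 mm tall; this point is its centre. A bystander: leave it alone
- diamond_pad_c (a point): a blue diamond hand pad, 90 x 55 mm, 22 mm thick, lying on the bench; this point is its centre. A bystander: leave it alone
- grit_jar_c (a point): a jar of grit with white cap, 64 mm across, 85 mm tall; this point is its centre. A bystander: leave it alone
- brush_grip (a point): the handle of a brush that lies on the bench. A bystander: leave it alone

How it is judged:
On the way, in this order (a step that is already met when the one before it is completed fails the run):
1. the lid has been tipped past its balance and comes down by itself, touched by nothing (value of joint kiln_lid between 0.45 and 1.32 rad and velocity of joint kiln_lid below -0.02 rad/s and contact force between anything else and kiln_lid below 0.1 N), for 0.25 s.
2. the lid is caught and borne by the fingers while still at least 0.3 rad (17 degrees) open (value of joint kiln_lid between 0.3 and 1.3 rad and contact force between the fingers and kiln_lid above 1 N), for 0.2 s.
At the end, for the whole second after the job is handed in: The lid is fully shut (within 0.02 rad) and at rest, and every bystander is within 12 mm of where it stood (value of joint kiln_lid below 0.02 rad and velocity of joint kiln_lid between -0.05 and 0.05 rad/s and not (distance of block_a_c from where it was at the start of the episode above 0.012 m) and not (distance of block_b_c from where it was at the start of the episode above 0.012 m) and not (distance of tile_l_c from where it was at the start of the episode above 0.012 m) and not (distance of tile_r_c from where it was at the start of the episode above 0.012 m) and not (distance of cup_c from where it was at the start of the episode above 0.012 m) and not (distance of diamond_pad_c from where it was at the start of the episode above 0.012 m) and not (distance of grit_jar_c from where it was at the start of the episode above 0.012 m) and not (distance of brush_grip from where it was at the start of the episode above 0.012 m)); the robot touches nothing.
It fails at once if the lid comes down faster than 0.3 rad/s (about 7 cm/s at the handle) in the last 3 cm of the handle's way (below 0.12 rad): dropped or banged shut. The last 3 mm do not count (value of joint kiln_lid between 0.013 and 0.12 rad and velocity of joint kiln_lid below -0.3 rad/s).
It fails at once if the lid or the kiln is gripped or pressed with more than 18 N (contact force between any of the fingers, the arm and kiln above 18 N).
It fails at once if a bystander is lifted, carried or knocked more than 12 mm from its place (distance of any of block_a_c, block_b_c, tile_l_c, tile_r_c, cup_c, diamond_pad_c, grit_jar_c, brush_grip from where it was at the start of the episode above 0.012 m).
It also fails if it takes over 53 s, if anything falls off the work surface, if the arm or the gripper's body presses on something with over 40 N, if the wrist force passes 120 N, or if a joint passes its speed limit or range.

## Working session

There is one attempt and no reset: what is moved stays moved. The work goes in short steps, Python scripts to look and compute and a tool call to move; the robot and the scene stay as the last step left them, time stands still between calls to the robot, and variables do not carry over. Pictures are saved under pics/ and viewed, at most 10 in all, crops included, and the job is handed in when it is done.

Besides the shell and the picture viewer there is one more tool, called after "Request:" as name(argument=value, ...), one argument or row to a line, values as JSON. play_rows: Moves the arm, as the interface text tells. Its arguments: {"type":"object","properties":{"rows":{"type":"array","items":{"type":"object","properties":{"translation":{"type":"array","items":{"type":"number"}},"rot":{"type":"array","items":{"type":"number"}}}}},"fingers":{"type":"number"},"squeeze":{"type":"number"}},"required":["rows"]}

```bash
mkdir -p pics; ls; python3 - <<'E'
from bench import *
import cv2, numpy as np
s=get_state(); print(s, hold_point_z)
for n in ["side","top"]:
    p=snapshot(n); cv2.imwrite(f"pics/{n}0.png",p["image"][:,:,::-1])
    print(n,p["mtx"].tolist(),(-p["R"].T@p["t"]).round(3))
    for th in ["kiln","lid_bar","hinge","kiln_lid","block_a_c","block_b_c","cup_c","diamond_pad_c","grit_jar_c","brush_grip"]:
        try: r=spot_in(p,th)
        except Exception as e: print(th,e); continue
        for d in r[:2]: print(th,round(d["p"],2),(p["R"].T@(np.array(d["position"])-p["t"])).round(3))
E
```

```text
pics
{'time': 0.0, 'q': array([-1.33690802e+00,  2.64765291e-01,  1.60536643e+00,  9.01504295e-06,
        1.27370486e+00, -3.69085007e-02]), 'joint_vel': array([-0.00011213,  0.00073997, -0.00163607,  0.00021318, -0.00010093,
       -0.0007644 ]), 'joint_efforts': array([ 2.97565311e-04, -5.02115715e+01, -3.56876349e+01,  7.25193671e-02,
        2.94231554e-02, -2.07104399e-04]), 'tcp_pos': array([ 0.18039236, -0.64970965,  0.23738392]), 'tcp_rot': array([ 9.90847187e-01,  1.34983680e-01, -1.06035944e-04, -1.11695116e-03]), 'contact_force': array([-0.27552537,  0.68377732,  0.04825133]), 'torque': array([ 0.02458201,  0.02551395, -0.05354059]), 'finger_force': 0.0, 'width': 0.08811309892874164} 0.0187
side [[536.15304929588, 0.0, 325.7034876048961], [0.0, 536.15304929588, 243.5911495961168], [0.0, 0.0, 1.0]] [ 1.126 -0.524  1.063]
kiln 0.97 [0.574 0.089 0.096]
lid_bar 0.58 [0.548 0.131 0.219]
hinge 0.85 [0.574 0.095 0.093]
kiln_lid 0.84 [0.551 0.13  0.22 ]
kiln_lid 0.6 [0.687 0.347 0.055]
block_a_c 0.93 [ 0.659 -0.306  0.059]
block_b_c 0.47 [0.43  0.4   0.067]
cup_c 0.57 [0.688 0.349 0.055]
diamond_pad_c 0.73 [ 0.396 -0.266  0.02 ]
grit_jar_c 0.84 [0.605 0.405 0.061]
brush_grip 0.67 [ 0.531 -0.416  0.019]
top [[490.669899162208, 0.0, 310.38219533160355], [0.0, 490.669899162208, 240.39707200918704], [0.0, 0.0, 1.0]] [0.321 0.014 1.224]
kiln 0.73 [0.562 0.074 0.094]
lid_bar 0.9 [0.516 0.137 0.283]
hinge 0.63 [0.564 0.077 0.088]
hinge 0.2 [ 0.527 -0.413  0.019]
kiln_lid 0.86 [0.521 0.14  0.285]
block_a_c 0.63 [ 0.645 -0.295  0.06 ]
cup_c 0.61 [0.699 0.359 0.048]
diamond_pad_c 0.95 [ 0.392 -0.263  0.024]
grit_jar_c 0.95 [0.594 0.415 0.087]
brush_grip 0.66 [ 0.527 -0.414  0.021]
```

View pics/side0.png

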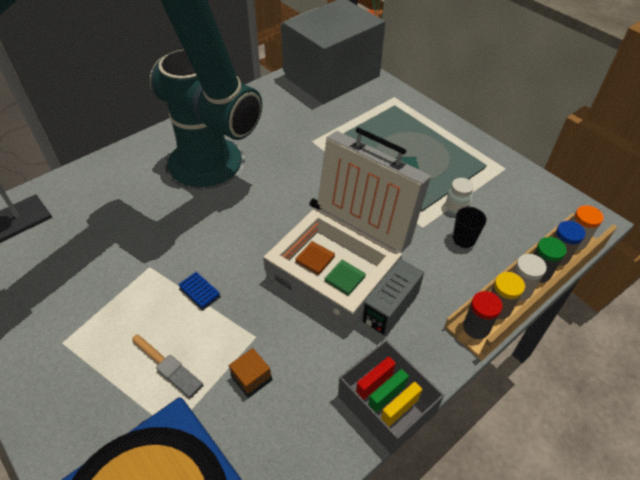

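View pics/top0.png

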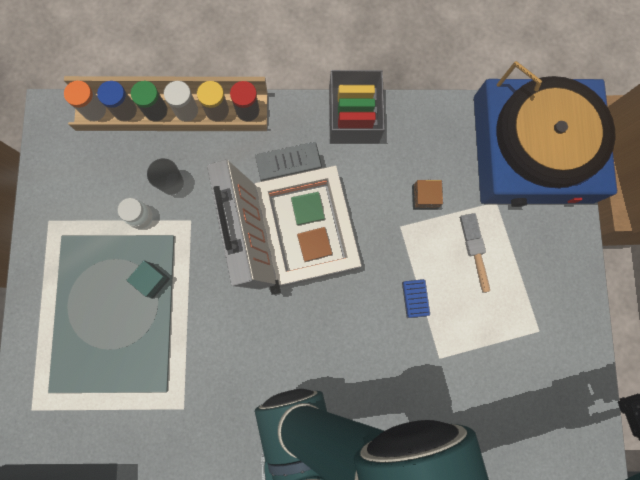

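The side view shows the lid open, with the bar at about (357,130)-(405,155). In the top view the bar is at about (218,188)-(232,248), and the kiln front faces image right (-y). I'll zoom in to get exact corners.

```bash
python3 - <<'E'
import cv2
a=cv2.imread("pics/top0.png")[140:300,195:375]; cv2.imwrite("pics/topc.png",cv2.resize(a,None,fx=3.75,fy=3.75,interpolation=cv2.INTER_CUBIC))
E
```

```text
(no output)
```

View pics/topc.png

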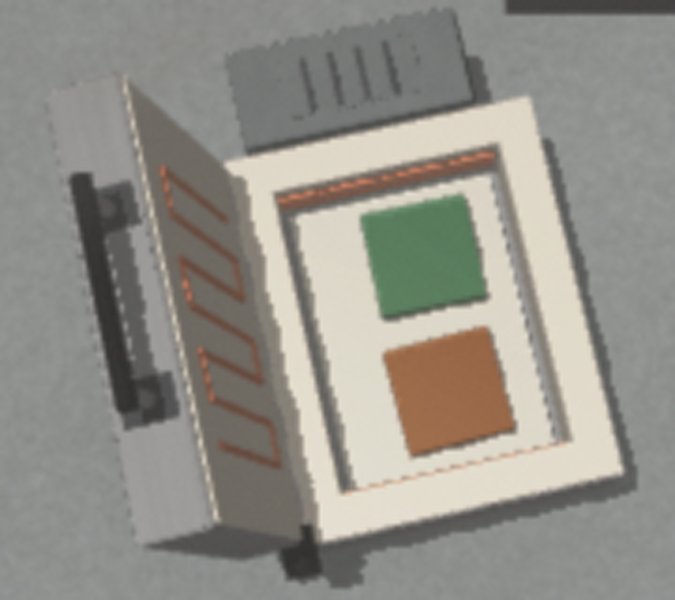

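The crop shows the front rim corners at (531,97) and (626,473). The rear corners are at about (228,160) and (318,543), and the bar ends at (82,174) and (125,411).

```bash
cat >h.py <<'E'
import numpy as np
from bench import *
def bp(p,uv,z):
    d=p["R"].T@np.linalg.solve(p["mtx"],[*uv,1]); c=-p["R"].T@p["t"]
    return c+d*(z-c[2])/d[2]
def prj(p,X):
    c=p["R"]@X+p["t"]; q=p["mtx"]@c; return q[:2]/q[2]
E
python3 - <<'E'
from h import *
from scipy.optimize import least_squares
p=snapshot("top"); s=snapshot("side")
f=lambda c:(c[0]/3.75+195,c[1]/3.75+140)
C={k:bp(p,f(c),z) for k,c,z in [("f_my",(531,97),.092),("f_py",(626,473),.092),("r_my",(228,160),.092),("r_py",(318,543),.092),("b_my",(82,174),.324),("b_py",(125,411),.324)]}
for k,v in C.items(): print(k,v.round(4))
L={"f_my":(-.1,-.125,.092),"f_py":(-.1,.125,.092),"r_my":(.1,-.125,.092),"r_py":(.1,.125,.092),"b_my":(.1645,-.062,.324),"b_py":(.1645,.062,.324)}
def T(x,l):
    c,s_=np.cos(x[2]),np.sin(x[2]); return np.array([x[0]+c*l[0]-s_*l[1],x[1]+s_*l[0]+c*l[1],l[2]])
r=least_squares(lambda x:np.concatenate([(T(x,L[k])-C[k])[:2] for k in L]),[.56,.08,1.6])
print(r.x,np.degrees(r.x[2]),(r.fun*1000).round(1))
for n in ("b_my","b_py","f_my","f_py"): print(n,T(r.x,L[n]).round(4),prj(s,T(r.x,L[n])).round(1))
E
```

```text
f_my [ 0.7036 -0.0672  0.092 ]
f_py [ 0.4602 -0.1227  0.092 ]
r_my [0.6617 0.1266 0.092 ]
r_py [0.4175 0.0679 0.092 ]
b_my [0.5846 0.1772 0.324 ]
b_py [0.4633 0.1526 0.324 ]
[0.56057574 0.00224909 1.79350627] 102.76033999159047 [ 1.  -0.5  0.5 -0.2 -1.3  0.8 -0.9  4.3  0.1 -0.8  0.5 -3.6]
b_my [0.5847 0.1764 0.324 ] [403.7 152.1]
b_py [0.4638 0.149  0.324 ] [354.9 129.3]
f_my [ 0.7046 -0.0677  0.092 ] [350.9 313. ]
f_py [ 0.4608 -0.1229  0.092 ] [261.6 257.3]
```

```bash
cat >>h.py <<'E'
from scipy.spatial.transform import Rotation as Ro
A=1.7935; K=np.array([.5606,.0022,0]); ex=np.array([np.cos(A),np.sin(A),0]); F=-ex; Lx=np.array([-F[1],F[0],0]); H=K+.1*ex
def pose(d,l,z,b):  # TCP in the lid plane; b tilt deg
    R0=np.column_stack([Lx,F,[0,0,-1]]); return H+d*F+l*Lx+[0,0,z], Ro.from_matrix(R0)*Ro.from_rotvec([np.radians(b),0,0])
def where():
    s=get_state(); r=s["tcp_pos"]-H; R=Ro.from_quat(s["tcp_rot"]); z=R.as_matrix()[:,2]
    print("t %.2f d %.4f l %.4f z %.4f tilt %.1f"%(s["time"],r@F,r@Lx,s["tcp_pos"][2],np.degrees(np.arctan2(-z@F,-z[2]))),"F(f,l,z)",(np.array([s["contact_force"]@F,s["contact_force"]@Lx,s["contact_force"][2]])).round(1),"q",s["q"].round(2))
def plan(*W):  # (d,l,z,b,n)
    s=get_state(); p,R=s["tcp_pos"],Ro.from_quat(s["tcp_rot"])
    for d,l,z,b,n in W:
        P,Q=pose(d,l,z,b); dr=(R.inv()*Q).as_rotvec()
        p0,R0=p,R
        for i in range(n):
            pn=p0+(P-p0)*(i+1)/n; t=R.inv().apply(pn-p)*100
            R=R*Ro.from_rotvec(dr/n); p=pn; print(t.round(2).tolist(),np.degrees(dr/n).round(2).tolist())
        print('--')
def bar(th): return .239*np.cos(th+.094), .093+.239*np.sin(th+.094)
def lid(name="top"):
    p=snapshot(name)
    for r in spot_in(p,"lid_bar")[:1]:
        X=p["R"].T@(np.array(r["position"])-p["t"])-H
        print(name,"bar p %.2f d %.3f l %.3f z %.3f theta %.3f"%(r["p"],X@F,X@Lx,X[2],np.arctan2(X[2]-.093,X@F)-.094))
    return p
E
python3 -c "
from h import *
where(); lid(); lid('side'); print(H,F,Lx,bar(1.75))
plan((.30,0,.45,0,9),(.30,0,.45,25,3),(-.15,0,.43,25,9))"
```

```text
t 1.20 d 0.6525 l -0.5148 z 0.2387 tilt 0.0 F(f,l,z) [0.1 0.3 0.7] q [-1.34  0.26  1.6   0.    1.27 -0.04]
top bar p 0.82 d -0.042 l -0.013 z 0.284 theta 1.692
side bar p 0.95 d -0.029 l 0.015 z 0.221 theta 1.700
[0.53851327 0.09973039 0.        ] [ 0.22086733 -0.97530386 -0.        ] [0.97530386 0.22086733 0.        ] (np.float64(-0.0644864230351039), np.float64(0.3231358321603518))
[5.9, -3.64, -2.35] [-0.0, -0.0, 0.31]
[5.88, -3.67, -2.35] [-0.0, -0.0, 0.31]
[5.86, -3.7, -2.35] [-0.0, -0.0, 0.31]
[5.84, -3.73, -2.35] [-0.0, -0.0, 0.31]
[5.82, -3.76, -2.35] [-0.0, -0.0, 0.31]
[5.8, -3.79, -2.35] [-0.0, -0.0, 0.31]
[5.78, -3.82, -2.35] [-0.0, -0.0, 0.31]
[5.76, -3.86, -2.35] [-0.0, -0.0, 0.31]
[5.74, -3.89, -2.35] [-0.0, -0.0, 0.31]
--
[0.0, -0.0, -0.0] [8.33, 0.0, -0.0]
[0.0, -0.0, 0.0] [8.33, 0.0, -0.0]
[0.0, -0.0, 0.0] [8.33, 0.0, -0.0]
--
[0.0, -4.44, 2.31] [0.0, 0.0, 0.0]
[-0.0, -4.44, 2.31] [0.0, 0.0, 0.0]
[0.0, -4.44, 2.31] [0.0, 0.0, 0.0]
[0.0, -4.44, 2.31] [0.0, 0.0, 0.0]
[-0.0, -4.44, 2.31] [0.0, 0.0, 0.0]
[0.0, -4.44, 2.31] [0.0, 0.0, 0.0]
[0.0, -4.44, 2.31] [0.0, 0.0, 0.0]
[-0.0, -4.44, 2.31] [0.0, 0.0, 0.0]
[0.0, -4.44, 2.31] [0.0, 0.0, 0.0]
--
```

Request:
play_rows(
  rows=[
    {"translation":[4.4,-2.8,-1.75],"rot":[0,0,0.27]},
    {"translation":[4.4,-2.8,-1.75],"rot":[0,0,0.27]},
    {"translation":[4.4,-2.8,-1.75],"rot":[0,0,0.27]},
    {"translation":[4.4,-2.8,-1.75],"rot":[0,0,0.27]},
    {"translation":[4.4,-2.8,-1.75],"rot":[0,0,0.27]},
    {"translation":[4.4,-2.8,-1.75],"rot":[0,0,0.27]},
    {"translation":[4.4,-2.8,-1.75],"rot":[0,0,0.27]},
    {"translation":[4.4,-2.8,-1.75],"rot":[0,0,0.27]},
    {"translation":[4.4,-2.8,-1.75],"rot":[0,0,0.27]},
    {"translation":[4.4,-2.8,-1.75],"rot":[0,0,0.27]},
  ],
  fingers=255,
  squeeze=5,
)

```text
time: 2.65
tcp_pos: [0.5387, -0.269, 0.4145]
tcp_rot: [0.994, 0.112, 0.0, 0.0]
contact_force: [-0.5, -0.6, 0.0]
width: -0.0
finger_force: 0.0
```

Request:
play_rows(
  rows=[
    {"translation":[4.4,-2.8,-1.75]},
    {"translation":[3.2,-2.2,-1.75]},
    {"translation":[0,0,0],"rot":[8.33,0,0]},
    {"translation":[0,0,0],"rot":[8.33,0,0]},
    {"translation":[0,0,0],"rot":[8.33,0,0]},
    {"translation":[0,0,0]},
  ],
)

```text
$.rows[0]: bad value
```

```bash
python3 -c "
from h import *
where(); print(get_state()['width']); plan((.30,0,.46,25,1),(-.14,0,.43,25,1),(-.12,0,.31,25,1))"
```

```text
t 2.65 d 0.3597 l -0.0813 z 0.4145 tilt -0.0 F(f,l,z) [ 0.5 -0.6  0. ] q [-0.5   0.07  1.51 -0.    1.56  0.84]
-9.829616607996694e-07
[8.13, -5.96, -4.55] [25.03, -0.01, 0.05]
--
[0.0, -38.61, 21.31] [-0.0, 0.0, 0.0]
--
[-0.0, 6.88, 10.03] [0.0, -0.0, 0.0]
--
```

Request:
play_rows(
  rows=[
    {"translation":[4,-3,-2.2],"rot":[0,0,0]},
    {"translation":[4.1,-3,-2.3],"rot":[0,0,0]},
    {"translation":[0,0,0],"rot":[8.33,0,0]},
    {"translation":[0,0,0],"rot":[8.33,0,0]},
    {"translation":[0,0,0],"rot":[8.33,0,0]},
    {"translation":[0,-4.8,2.66],"rot":[0,0,0]},
    {"translation":[0,-4.8,2.66],"rot":[0,0,0]},
    {"translation":[0,-4.8,2.66],"rot":[0,0,0]},
    {"translation":[0,-4.8,2.66],"rot":[0,0,0]},
    {"translation":[0,0,0],"rot":[0,0,0]},
  ],
)

```text
time: 3.9
tcp_pos: [0.5535, 0.0226, 0.444]
tcp_rot: [0.97, 0.111, -0.024, -0.215]
contact_force: [-0.3, -0.8, 0.1]
width: 0.0003
finger_force: 0.0
```

```bash
python3 -c "
from h import *
where(); plan((-.14,0,.44,25,1),(-.13,0,.317,25,1))"
```

```text
t 3.90 d 0.0786 l -0.0024 z 0.4440 tilt 25.0 F(f,l,z) [ 0.7 -0.4  0.1] q [-0.24  0.06  1.53  0.39  1.75  1.13]
[0.36, -19.64, 9.6] [-0.0, 0.08, 0.3]
--
[-0.0, 6.1, 10.72] [-0.0, 0.0, -0.0]
--
```

Request:
play_rows(
  rows=[
    {"translation":[0.1,-4.9,2.4],"rot":[0,0,0.1]},
    {"translation":[0.1,-4.9,2.4],"rot":[0,0,0.1]},
    {"translation":[0.1,-4.9,2.4],"rot":[0,0,0.1]},
    {"translation":[0,-4.9,2.4],"rot":[0,0,0]},
    {"translation":[0,0,0],"rot":[0,0,0]},
    {"translation":[0,2,3.6],"rot":[0,0,0]},
    {"translation":[0,2,3.6],"rot":[0,0,0]},
    {"translation":[0,2,3.5],"rot":[0,0,0]},
    {"translation":[0,0,0],"rot":[0,0,0]},
  ],
)

```text
time: 5.03
tcp_pos: [0.5104, 0.2219, 0.3129]
tcp_rot: [0.971, 0.105, -0.028, -0.214]
contact_force: [0.1, 0.5, 1.0]
width: 0.0001
finger_force: 0.0
```

```bash
python3 -c "
from h import *
import cv2
where(); plan((-.095,0,.317,25,1))
a=snapshot('top')['image'][100:340,150:470,::-1];b=snapshot('side')['image'][60:300,220:540,::-1]
cv2.imwrite('pics/n1.png',cv2.resize(cv2.hconcat([a,b]),None,fx=1.25,fy=1.25))"
```

```text
t 5.03 d -0.1254 l -0.0004 z 0.3129 tilt 25.0 F(f,l,z) [-0.4  0.2  1. ] q [0.1  0.   1.82 0.44 1.4  1.37]
[0.06, 2.58, -1.66] [0.03, 0.38, -0.54]
--
```

View pics/n1.png

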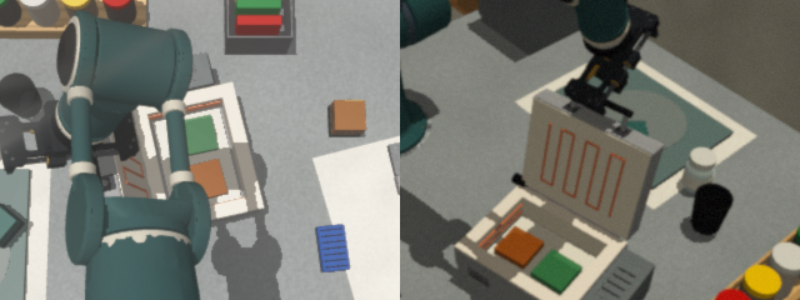

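The picture shows the finger just behind the bar with the lid at its stop. Now I'll push it gently.

Request:
play_rows(
  rows=[
    {"translation":[0,1.1,-0.8],"rot":[0,0,0]},
    {"translation":[0,1.1,-0.8],"rot":[0,0,0]},
    {"translation":[0,0.68,-0.43],"rot":[0,0,0]},
    {"translation":[0,0.68,-0.43],"rot":[0,0,0]},
    {"translation":[0,0.68,-0.43],"rot":[0,0,0]},
    {"translation":[0,0.68,-0.43],"rot":[0,0,0]},
    {"translation":[0,0.68,-0.43],"rot":[0,0,0]},
    {"translation":[0,0.68,-0.43],"rot":[0,0,0]},
  ],
)

```text
time: 6.12
tcp_pos: [0.5282, 0.1529, 0.3322]
tcp_rot: [0.97, 0.107, -0.023, -0.217]
contact_force: [-3.5, 3.7, 12.6]
width: 0.0005
finger_force: 5.1
```

```bash
python3 -c "
from h import *
where(); lid('side')"
```

```text
t 6.12 d -0.0541 l 0.0017 z 0.3322 tilt 25.2 F(f,l,z) [-4.4 -2.6 12.6] q [-0.02  0.01  1.78  0.43  1.47  1.26]
side bar p 0.79 d -0.011 l 0.027 z 0.221 theta 1.559
```

Request:
play_rows(
  rows=[
    {"translation":[0,-0.25,-0.54],"rot":[0,0,0]},
    {"translation":[0,0,0],"rot":[-8,0,0]},
    {"translation":[0,0,0],"rot":[-8,0,0]},
    {"translation":[0,0,0],"rot":[-8,0,0]},
  ],
)

```text
time: 6.72
tcp_pos: [0.5281, 0.1505, 0.3346]
tcp_rot: [0.994, 0.109, -0.001, -0.006]
contact_force: [0.5, -0.5, -0.4]
width: 0.0005
finger_force: 0.0
```

```bash
python3 -c "
from h import *
import cv2
where(); p=lid('side')
cv2.imwrite('pics/n2.png',cv2.resize(p['image'][70:220,290:490,::-1],None,fx=4,fy=4,interpolation=cv2.INTER_CUBIC))"
```

```text
t 6.72 d -0.0518 l 0.0011 z 0.3346 tilt 0.7 F(f,l,z) [ 0.6  0.4 -0.4] q [ 0.22 -0.02  1.75  0.01  1.42  1.58]
side bar p 0.85 d -0.014 l 0.018 z 0.228 theta 1.579
```

View pics/n2.png

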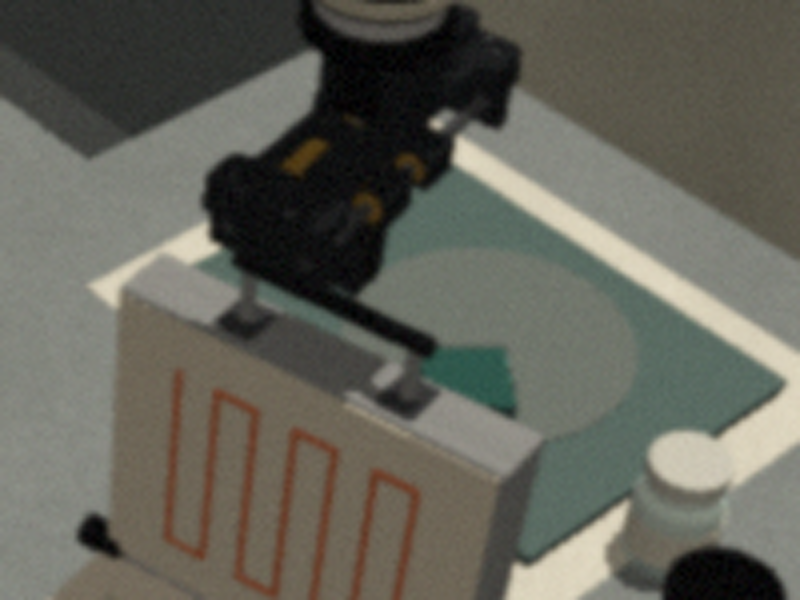

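Request:
play_rows(
  rows=[
    {"translation":[0,-1.2,0],"rot":[0,0,0]},
    {"translation":[0,0,1.3],"rot":[0,0,0]},
    {"translation":[0,0.7,0],"rot":[0,0,0]},
    {"translation":[0,0.7,0],"rot":[0,0,0]},
    {"translation":[0,0.7,0],"rot":[0,0,0]},
    {"translation":[0,0.7,0],"rot":[0,0,0]},
  ],
)

```text
time: 7.58
tcp_pos: [0.5316, 0.135, 0.3212]
tcp_rot: [0.994, 0.109, -0.002, -0.008]
contact_force: [-0.3, 3.1, 3.1]
width: 0.0002
finger_force: 1.4
```

```bash
python3 -c "
from h import *
where(); p=lid('side')"
```

```text
t 7.58 d -0.0360 l 0.0010 z 0.3212 tilt 1.0 F(f,l,z) [-3.1  0.4  3.1] q [ 0.19 -0.02  1.77  0.02  1.39  1.54]
side bar p 0.75 d -0.004 l 0.019 z 0.233 theta 1.503
```

Request:
play_rows(
  rows=[
    {"translation":[0,0.8,0],"rot":[0,0,0]},
    {"translation":[0,0.8,0],"rot":[0,0,0]},
    {"translation":[0,0.8,0],"rot":[0,0,0]},
    {"translation":[0,0.8,0],"rot":[0,0,0]},
    {"translation":[0,0.8,0],"rot":[0,0,0]},
  ],
)

```text
time: 8.3
tcp_pos: [0.5401, 0.0963, 0.3198]
tcp_rot: [0.994, 0.109, -0.002, -0.008]
contact_force: [1.4, 2.1, -0.5]
width: 0.0004
finger_force: 1.1
```

```bash
python3 -c "
from h import *
where(); p=lid('side')"
```

```text
t 8.30 d 0.0037 l 0.0008 z 0.3198 tilt 1.0 F(f,l,z) [-1.8  1.8 -0.5] q [ 0.12 -0.01  1.77  0.02  1.39  1.47]
side bar p 0.85 d 0.020 l 0.025 z 0.239 theta 1.339
```

Request:
play_rows(
  rows=[
    {"translation":[0,0.8,0],"rot":[0,0,0]},
    {"translation":[0,0.8,0],"rot":[0,0,0]},
    {"translation":[0,0.8,0],"rot":[0,0,0]},
    {"translation":[0,0.8,0],"rot":[0,0,0]},
    {"translation":[0,0.6,0.1],"rot":[0,0,0]},
  ],
)

```text
time: 9.02
tcp_pos: [0.5484, 0.059, 0.3187]
tcp_rot: [0.994, 0.109, -0.002, -0.008]
contact_force: [0.3, 1.2, -0.9]
width: 0.0006
finger_force: 0.6
```

```bash
python3 -c "
from h import *
where(); p=lid('side')
plan((.033,0,.322,0,1),(.028,0,.372,0,1),(.20,0,.372,45,5),(.20,0,.26,45,2),(.172,0,.242,45,1))"
```

```text
t 9.03 d 0.0419 l 0.0006 z 0.3187 tilt 1.0 F(f,l,z) [-1.1  0.6 -0.9] q [ 0.05 -0.01  1.76  0.02  1.39  1.4 ]
side bar p 0.90 d 0.047 l 0.034 z 0.248 theta 1.182
[-0.07, -0.93, -0.32] [-0.92, 0.11, -0.27]
--
[0.0, -0.5, -5.0] [-0.0, 0.0, -0.0]
--
[-0.0, 3.44, 0.0] [9.0, 0.0, -0.0]
[-0.0, 3.4, -0.54] [9.0, 0.0, -0.0]
[0.0, 3.27, -1.06] [9.0, 0.0, -0.0]
[-0.0, 3.07, -1.56] [9.0, 0.0, -0.0]
[-0.0, 2.78, -2.02] [9.0, 0.0, -0.0]
--
[0.0, 3.96, 3.96] [-0.0, 0.0, 0.0]
[-0.0, 3.96, 3.96] [-0.0, 0.0, 0.0]
--
[0.0, -0.71, 3.25] [-0.0, 0.0, 0.0]
--
```

Request:
play_rows(
  rows=[
    {"translation":[0,-1.2,0],"rot":[0,0,0]},
    {"translation":[0,-0.5,-5],"rot":[0,0,0]},
    {"translation":[0,3.6,-0.3],"rot":[8.8,0,0]},
    {"translation":[0,3.5,-0.5],"rot":[9,0,0]},
    {"translation":[0,3.3,-1.1],"rot":[9,0,0]},
    {"translation":[0,3.1,-1.6],"rot":[9,0,0]},
    {"translation":[0,2.8,-2],"rot":[9,0,0]},
  ],
)

```text
time: 10.0
tcp_pos: [0.5835, -0.0966, 0.3701]
tcp_rot: [0.915, 0.101, -0.043, -0.388]
contact_force: [0.4, 0.2, -0.4]
width: 0.0003
finger_force: 0.0
```

```bash
python3 -c "
from h import *
where(); p=lid('side');p=lid('top')
plan((.21,0,.26,45,2),(.172,0,.242,45,1))"
```

```text
t 10.00 d 0.2014 l 0.0005 z 0.3701 tilt 46.0 F(f,l,z) [-0.1  0.4 -0.4] q [-0.52  0.33  1.46  0.59  1.89  0.86]
side bar p 0.64 d 0.057 l 0.035 z 0.262 theta 1.152
top bar p 0.89 d 0.030 l -0.010 z 0.265 theta 1.302
[0.02, 4.15, 3.41] [-0.44, -0.01, -0.21]
[0.0, 4.12, 3.44] [-0.44, -0.01, -0.21]
--
[0.0, -1.41, 3.96] [-0.0, -0.0, -0.0]
--
```

Request:
play_rows(
  rows=[
    {"translation":[0,4.5,3.1],"rot":[0,0,0]},
    {"translation":[0,4.5,3.1],"rot":[0,0,0]},
    {"translation":[0,0,0],"rot":[0,0,0]},
    {"translation":[0,0,0],"rot":[0,0,0]},
    {"translation":[0,0,0],"rot":[0,0,0]},
  ],
)

```text
time: 10.82
tcp_pos: [0.5879, -0.1132, 0.2649]
tcp_rot: [0.916, 0.102, -0.041, -0.385]
contact_force: [0.2, 1.1, 0.4]
width: 0.0003
finger_force: 0.0
```

```bash
python3 -c "
from h import *
import cv2
where(); p=lid('top');cv2.imwrite('pics/c1t.png',p['image'][:,:,::-1]); p=lid('side')
cv2.imwrite('pics/c1.png',cv2.resize(p['image'][90:330,220:540,::-1],None,fx=2.4,fy=2.4,interpolation=cv2.INTER_CUBIC))
np.savez('cam.npz',**{k:p[k] for k in ('mtx','R','t')})"
```

```text
t 10.82 d 0.2186 l 0.0011 z 0.2649 tilt 45.6 F(f,l,z) [-1.   0.5  0.4] q [-0.53  0.42  1.55  0.56  1.76  0.75]
top bar p 0.76 d 0.035 l -0.007 z 0.252 theta 1.261
side bar p 0.64 d 0.075 l 0.033 z 0.269 theta 1.076
```

View pics/c1.png

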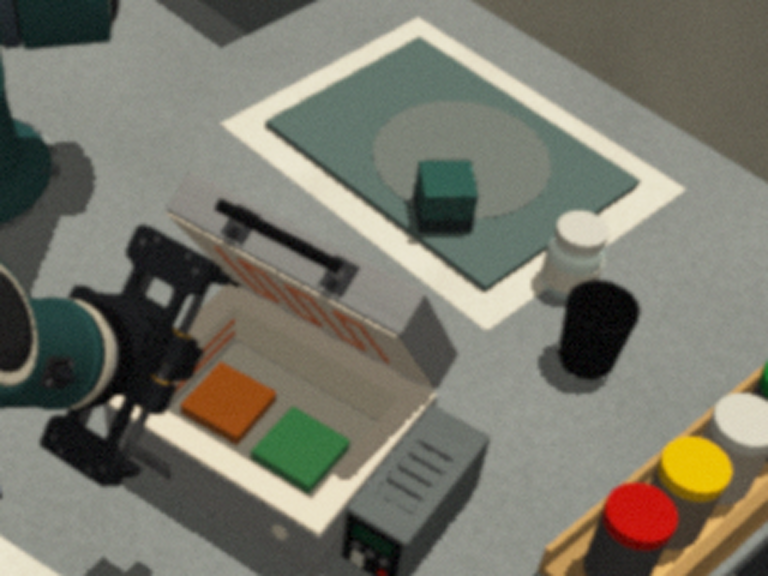

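The side picture shows the lid part-way down and free, with bar ends at crop px (222,207) and (347,266). The hand is in front of it.

```bash
cat >>h.py <<'E'
def fitth(p,uv):
    T=np.arange(0,1.8,.005); e=[np.linalg.norm(prj(p,H+bar(t)[0]*F+[0,0,bar(t)[1]])-uv) for t in T]
    i=int(np.argmin(e)); return T[i],e[i]
def catchpose(th,b,y=.022,s=.012):
    B=np.radians(b); d,z=bar(th); return d+y*np.cos(B)-s*np.sin(B), z-y*np.sin(B)-s*np.cos(B)
E
python3 -c "
from h import *
p=dict(np.load('cam.npz')); print(fitth(p,(338.5,188.5)))
for t in (1,.9,.8,.7,.5,.3,.1,0): print(t,[np.round(catchpose(t,b),4) for b in (45,50)])
d,z=catchpose(.85,45); plan((d,0,z,45,2))
"
```

```text
(np.float64(1.065), np.float64(4.227384759023523))
1 [array([0.1168, 0.2813]), array([0.1146, 0.2808])]
0.9 [array([0.1374, 0.2693]), array([0.1353, 0.2688])]
0.8 [array([0.1568, 0.2553]), array([0.1546, 0.2548])]
0.7 [array([0.1746, 0.2394]), array([0.1725, 0.2389])]
0.5 [array([0.2051, 0.2027]), array([0.203 , 0.2022])]
0.3 [array([0.2278, 0.1607]), array([0.2256, 0.1602])]
0.1 [array([0.2416, 0.115 ]), array([0.2395, 0.1145])]
0 [array([0.245 , 0.0914]), array([0.2429, 0.0909])]
[-0.02, -2.5, 2.57] [-0.34, -0.07, -0.07]
[-0.02, -2.51, 2.56] [-0.34, -0.07, -0.07]
--
```

Request:
play_rows(
  rows=[
    {"translation":[0,-1.25,2.5],"rot":[0,0,0]},
    {"translation":[0,-1.25,2.5],"rot":[0,0,0]},
    {"translation":[0,0,0],"rot":[0,0,0]},
    {"translation":[0,0,0],"rot":[0,0,0]},
    {"translation":[0,0,0],"rot":[0,0,0]},
    {"translation":[0,0,0],"rot":[0,0,0]},
    {"translation":[0,0,0],"rot":[0,0,0]},
  ],
)

```text
time: 11.9
tcp_pos: [0.5752, -0.0621, 0.2443]
tcp_rot: [0.916, 0.1, -0.043, -0.387]
contact_force: [0.0, -0.4, -0.1]
width: 0.0006
finger_force: 0.0
```

```bash
python3 -c "
from h import *
where(); p=lid('side')"
```

```text
t 11.90 d 0.1660 l 0.0000 z 0.2443 tilt 45.8 F(f,l,z) [ 0.4 -0.1 -0.1] q [-0.48  0.37  1.65  0.58  1.69  0.77]
side bar p 0.66 d 0.103 l 0.070 z 0.260 theta 0.925
```

Request:
play_rows(
  rows=[
    {"translation":[0,0,0],"rot":[0,0,0]},
    {"translation":[0,0,0],"rot":[0,0,0]},
    {"translation":[0,0,0],"rot":[0,0,0]},
    {"translation":[0,0,0],"rot":[0,0,0]},
    {"translation":[0,0,0],"rot":[0,0,0]},
    {"translation":[0,0,0],"rot":[0,0,0]},
  ],
)

```text
time: 12.75
tcp_pos: [0.575, -0.0619, 0.244]
tcp_rot: [0.916, 0.1, -0.043, -0.386]
contact_force: [0.7, -1.9, -0.8]
width: 0.0003
finger_force: 0.9
```

Request:
play_rows(
  rows=[
    {"translation":[0,0,0],"rot":[0,0,0]},
    {"translation":[0,0,0],"rot":[0,0,0]},
    {"translation":[0,0,0],"rot":[0,0,0]},
    {"translation":[0,0,0],"rot":[0,0,0]},
  ],
)

```text
time: 13.25
tcp_pos: [0.575, -0.0617, 0.2441]
tcp_rot: [0.916, 0.1, -0.044, -0.387]
contact_force: [0.6, -2.3, -1.9]
width: 0.0002
finger_force: 1.0
```

```bash
python3 -c "
from h import *
import cv2
where(); p=lid('side')
cv2.imwrite('pics/c2.png',cv2.resize(p['image'][120:320,220:460,::-1],None,fx=3,fy=3,interpolation=cv2.INTER_CUBIC))"
```

```text
t 13.25 d 0.1655 l -0.0001 z 0.2441 tilt 45.8 F(f,l,z) [ 2.4  0.1 -1.9] q [-0.48  0.37  1.65  0.58  1.68  0.77]
side bar p 0.78 d 0.111 l 0.058 z 0.233 theta 0.806
```

View pics/c2.png

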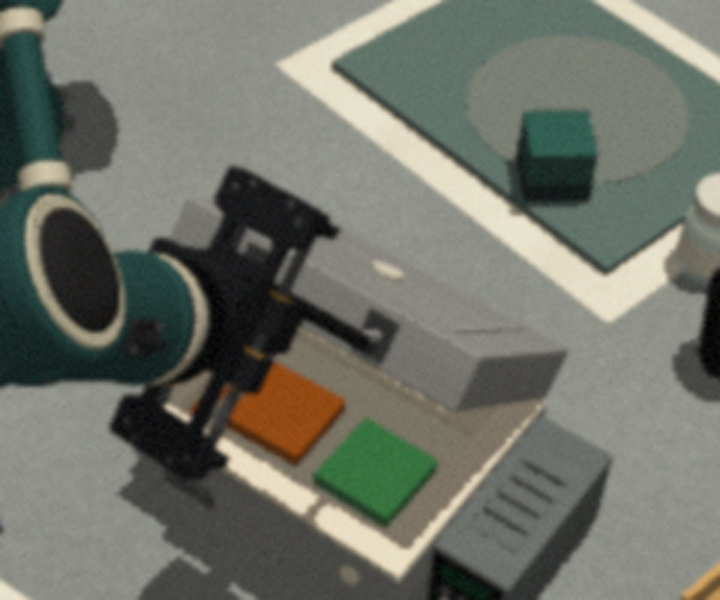

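Caught: about 3 N on the back of the finger, and the lid is at about 0.75 rad. Now I'll lower it along the arc.

```bash
python3 -c "
from h import *
B=np.radians(45.8); T=np.concatenate([np.linspace(.75,.15,41)])
def w(a,b,n):
    P=np.array(bar(b))-np.array(bar(a)); f,u=P*100/n; print('%.3f->%.3f x%d'%(a,b,n),'y %.3f z %.3f'%(f*np.cos(B)-u*np.sin(B),-f*np.sin(B)-u*np.cos(B)))
for a,b,n in [(.75,.675,5),(.675,.6,5),(.6,.525,5),(.525,.45,5),(.45,.375,5),(.375,.3,5),(.3,.225,5),(.225,.15,5),(.15,.1,5),(.1,.05,5),(.05,0,5),(0,-.05,5)]: w(a,b,n)
"
```

```text
0.750->0.675 x5 y 0.358 z -0.013
0.675->0.600 x5 y 0.358 z 0.014
0.600->0.525 x5 y 0.356 z 0.041
0.525->0.450 x5 y 0.352 z 0.068
0.450->0.375 x5 y 0.346 z 0.094
0.375->0.300 x5 y 0.338 z 0.120
0.300->0.225 x5 y 0.328 z 0.144
0.225->0.150 x5 y 0.316 z 0.169
0.150->0.100 x5 y 0.203 z 0.125
0.100->0.050 x5 y 0.197 z 0.135
0.050->0.000 x5 y 0.190 z 0.145
0.000->-0.050 x5 y 0.182 z 0.154
```

Request:
play_rows(
  rows=[
    {"translation":[0,0.36,-0.01],"rot":[0,0,0]},
    {"translation":[0,0.36,-0.01],"rot":[0,0,0]},
    {"translation":[0,0.36,-0.01],"rot":[0,0,0]},
    {"translation":[0,0.36,-0.01],"rot":[0,0,0]},
    {"translation":[0,0.36,-0.01],"rot":[0,0,0]},
    {"translation":[0,0.36,0.01],"rot":[0,0,0]},
    {"translation":[0,0.36,0.01],"rot":[0,0,0]},
    {"translation":[0,0.36,0.01],"rot":[0,0,0]},
    {"translation":[0,0.36,0.01],"rot":[0,0,0]},
    {"translation":[0,0.36,0.01],"rot":[0,0,0]},
  ],
)

```text
time: 14.6
tcp_pos: [0.5804, -0.0863, 0.2182]
tcp_rot: [0.916, 0.1, -0.044, -0.387]
contact_force: [-0.3, -0.9, -1.2]
width: 0.0004
finger_force: 0.6
```

Request:
play_rows(
  rows=[
    {"translation":[0,0.36,0.04],"rot":[0,0,0]},
    {"translation":[0,0.36,0.04],"rot":[0,0,0]},
    {"translation":[0,0.36,0.04],"rot":[0,0,0]},
    {"translation":[0,0.36,0.04],"rot":[0,0,0]},
    {"translation":[0,0.36,0.04],"rot":[0,0,0]},
    {"translation":[0,0.35,0.07],"rot":[0,0,0]},
    {"translation":[0,0.35,0.07],"rot":[0,0,0]},
    {"translation":[0,0.35,0.07],"rot":[0,0,0]},
    {"translation":[0,0.35,0.07],"rot":[0,0,0]},
    {"translation":[0,0.35,0.07],"rot":[0,0,0]},
  ],
)

```text
time: 15.85
tcp_pos: [0.5849, -0.1066, 0.1889]
tcp_rot: [0.916, 0.1, -0.044, -0.387]
contact_force: [0.0, -0.5, -1.8]
width: 0.0006
finger_force: 0.7
```

```bash
python3 -c "
from h import *
where(); p=lid('side')"
```

```text
t 15.85 d 0.2115 l -0.0004 z 0.1889 tilt 45.8 F(f,l,z) [ 0.5 -0.1 -1.8] q [-0.53  0.47  1.61  0.55  1.65  0.69]
side bar p 0.64 d 0.104 l 0.036 z 0.185 theta 0.631
```

Request:
play_rows(
  rows=[
    {"translation":[0,0.34,0.09],"rot":[0,0,0]},
    {"translation":[0,0.34,0.09],"rot":[0,0,0]},
    {"translation":[0,0.34,0.09],"rot":[0,0,0]},
    {"translation":[0,0.34,0.09],"rot":[0,0,0]},
    {"translation":[0,0.34,0.09],"rot":[0,0,0]},
    {"translation":[0,0.34,0.12],"rot":[0,0,0]},
    {"translation":[0,0.34,0.12],"rot":[0,0,0]},
    {"translation":[0,0.34,0.12],"rot":[0,0,0]},
    {"translation":[0,0.34,0.12],"rot":[0,0,0]},
    {"translation":[0,0.34,0.12],"rot":[0,0,0]},
  ],
)

```text
time: 17.2
tcp_pos: [0.5883, -0.1224, 0.1572]
tcp_rot: [0.916, 0.1, -0.044, -0.387]
contact_force: [0.1, -0.4, -2.2]
width: 0.0003
finger_force: 0.8
```

Request:
play_rows(
  rows=[
    {"translation":[0,0.33,0.14],"rot":[0,0,0]},
    {"translation":[0,0.33,0.14],"rot":[0,0,0]},
    {"translation":[0,0.33,0.14],"rot":[0,0,0]},
    {"translation":[0,0.33,0.14],"rot":[0,0,0]},
    {"translation":[0,0.33,0.14],"rot":[0,0,0]},
    {"translation":[0,0.2,0.1],"rot":[0,0,0]},
    {"translation":[0,0.2,0.1],"rot":[0,0,0]},
    {"translation":[0,0.2,0.1],"rot":[0,0,0]},
  ],
)

```text
time: 18.2
tcp_pos: [0.5901, -0.1307, 0.1342]
tcp_rot: [0.916, 0.1, -0.044, -0.387]
contact_force: [0.0, -0.4, -2.7]
width: 0.0005
finger_force: 1.0
```

```bash
python3 -c "
from h import *
import cv2
where(); p=lid('side')
cv2.imwrite('pics/c3.png',cv2.resize(p['image'][170:370,220:460,::-1],None,fx=3,fy=3,interpolation=cv2.INTER_CUBIC))"
```

```text
t 18.20 d 0.2361 l -0.0006 z 0.1342 tilt 45.8 F(f,l,z) [ 0.4 -0.  -2.7] q [-0.55  0.56  1.6   0.54  1.6   0.64]
side bar p 0.67 d 0.113 l 0.026 z 0.155 theta 0.405
```

View pics/c3.png

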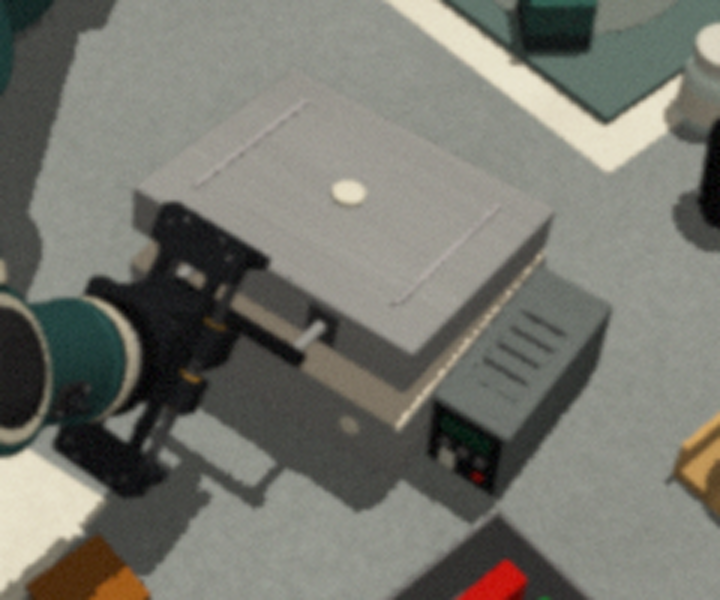

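The lid is about 0.2 rad open and resting on the finger, clear of the block at lower left. I'll keep lowering slowly.

Request:
play_rows(
  rows=[
    {"translation":[0,0.2,0.12],"rot":[0,0,0]},
    {"translation":[0,0.2,0.12],"rot":[0,0,0]},
    {"translation":[0,0.2,0.12],"rot":[0,0,0]},
    {"translation":[0,0.2,0.12],"rot":[0,0,0]},
    {"translation":[0,0.2,0.12],"rot":[0,0,0]},
    {"translation":[0,0.2,0.13],"rot":[0,0,0]},
    {"translation":[0,0.2,0.13],"rot":[0,0,0]},
    {"translation":[0,0.2,0.13],"rot":[0,0,0]},
    {"translation":[0,0.2,0.13],"rot":[0,0,0]},
    {"translation":[0,0.2,0.13],"rot":[0,0,0]},
  ],
)

```text
time: 19.55
tcp_pos: [0.5911, -0.1356, 0.1111]
tcp_rot: [0.916, 0.1, -0.044, -0.387]
contact_force: [-0.2, -0.3, -2.7]
width: 0.0005
finger_force: 1.0
```

Request:
play_rows(
  rows=[
    {"translation":[0,0.19,0.14],"rot":[0,0,0]},
    {"translation":[0,0.19,0.14],"rot":[0,0,0]},
    {"translation":[0,0.19,0.14],"rot":[0,0,0]},
    {"translation":[0,0.19,0.14],"rot":[0,0,0]},
    {"translation":[0,0.19,0.14],"rot":[0,0,0]},
    {"translation":[0,0.19,0.14],"rot":[0,0,0]},
  ],
)

```text
time: 20.3
tcp_pos: [0.5915, -0.1375, 0.0971]
tcp_rot: [0.916, 0.1, -0.044, -0.387]
contact_force: [-0.8, -0.9, -2.2]
width: 0.0005
finger_force: 1.1
```

```bash
python3 -c "
from h import *
where()"
```

```text
t 20.30 d 0.2430 l -0.0007 z 0.0971 tilt 45.8 F(f,l,z) [ 0.7 -1.  -2.2] q [-0.56  0.61  1.6   0.53  1.56  0.61]
```

Request:
play_rows(
  rows=[
    {"translation":[0,0.12,0.09],"rot":[0,0,0]},
    {"translation":[0,0.12,0.09],"rot":[0,0,0]},
    {"translation":[0,0.12,0.09],"rot":[0,0,0]},
    {"translation":[0,0.12,0.09],"rot":[0,0,0]},
    {"translation":[0,0.12,0.09],"rot":[0,0,0]},
  ],
)

```text
time: 20.92
tcp_pos: [0.5918, -0.1383, 0.0899]
tcp_rot: [0.916, 0.1, -0.043, -0.387]
contact_force: [0.8, -0.1, 0.2]
width: 0.0005
finger_force: 0.0
```

Request:
play_rows(
  rows=[
    {"translation":[0,0.1,0.07],"rot":[0,0,0]},
    {"translation":[0,0.1,0.07],"rot":[0,0,0]},
    {"translation":[0,0.1,0.07],"rot":[0,0,0]},
    {"translation":[0,0.1,0.07],"rot":[0,0,0]},
  ],
)

```text
time: 21.42
tcp_pos: [0.5919, -0.1391, 0.0849]
tcp_rot: [0.916, 0.1, -0.044, -0.387]
contact_force: [-0.1, 0.3, 0.9]
width: 0.0002
finger_force: 0.0
```

```bash
python3 -c "
from h import *
import cv2
where(); p=snapshot('side')
cv2.imwrite('pics/c4.png',cv2.resize(p['image'][170:370,220:460,::-1],None,fx=3,fy=3,interpolation=cv2.INTER_CUBIC))"
```

```text
t 21.43 d 0.2448 l -0.0007 z 0.0849 tilt 45.8 F(f,l,z) [-0.3 -0.1  0.9] q [-0.56  0.62  1.6   0.53  1.55  0.6 ]
```

The force is zero, so the lid is resting shut. Now I'll withdraw along the finger axis.

Request:
play_rows(
  rows=[
    {"translation":[0,0.5,0],"rot":[0,0,0]},
    {"translation":[0,0.2,-1.5],"rot":[0,0,0]},
    {"translation":[0,0,-3],"rot":[0,0,0]},
    {"translation":[0,0,-4],"rot":[0,0,0]},
    {"translation":[0,0,-4],"rot":[0,0,0]},
    {"translation":[0,-3,-3],"rot":[0,0,0]},
    {"translation":[0,-3,-3],"rot":[0,0,0]},
    {"translation":[0,0,0],"rot":[0,0,0]},
    {"translation":[0,0,0],"rot":[0,0,0]},
  ],
)

```text
time: 22.6
tcp_pos: [0.6129, -0.2329, 0.2517]
tcp_rot: [0.916, 0.1, -0.043, -0.386]
contact_force: [-0.1, -0.0, 0.2]
width: 0.0004
finger_force: 0.0
```

```bash
python3 -c "
from h import *
import cv2
where(); p=snapshot('side')
cv2.imwrite('pics/e.png',p['image'][:,:,::-1])"
```

```text
t 22.60 d 0.3409 l -0.0009 z 0.2517 tilt 45.7 F(f,l,z) [-0.  -0.1  0.2] q [-0.65  0.58  1.33  0.5   1.86  0.69]
```

View pics/e.png

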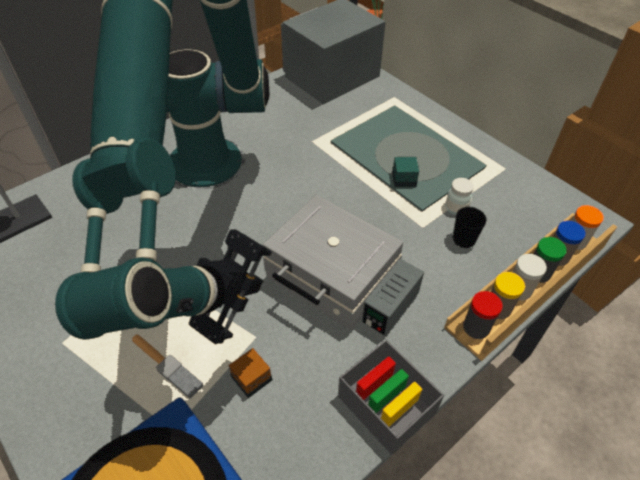

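The lid is shut, at about (335,240), with the bar down at (300,280). The hand is clear of it, and the block at (250,372) and the brush are where they were.

```bash
python3 -c "
from bench import *
print(job_done())"
```

```text
the job is handed in; nothing more can be done
None
```

I tipped the lid and let it fall free, caught the bar on the back of the finger at about 0.75 rad, and lowered it slowly until it was shut. The hand is clear, the things visible in the last picture look unmoved, and the job is handed in; no verdict came back.

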